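Pack a steel roller down the storage tube

TASK

Put the loose steel roller into the clear storage tube, then use the packing rod to push it and the tight rubber follower under it down until they bottom out firmly on the hidden end stop, without overloading the tube (15 to 25 N is a firm seat). Then stand the rod back in its wooden stand, and leave the things around alone.

Things in the scene. Friction and masses are not known exactly. Their poses are not given: they have to be found in the camera images.
- tube_mouth (a point): centre of the open top of the clear plastic tube, 145 mm above the bench. The tube stands upright in a square aluminium foot (70 x 70 mm, 36 mm high), fixed to the bench. Bore 28 mm; the top 10 mm flares out to 40 mm inside, 46 mm outside; outside 34 mm below that. z is the tube's axis, up. More than 35 N on the tube or its contents cracks it
- follower_top (a point): top centre of the rubber follower in the tube (25 mm diameter, 15 mm thick). It slides down under about 7 N and stays where it is left; it starts part-way down. The hidden end stop differs in height by 30 mm: with the follower on it, the top of a roller on the follower is 42 to 72 mm below the mouth. There the resistance rises steeply (the stop's hard rubber pad gives 1 mm per 10 N)
- roller_center (a point): centre of the solid steel roller, 24 mm diameter, 50 mm tall, about 90 g, standing upright and loose on the bench (this point 25 mm above its underside). z is its axis
- rod_grip (a point): point on the axis of the packing rod's handle to hold it by, 125 mm above the rod's lower end. The rod is 155 mm long: a 20 mm aluminium shaft, 95 mm long, below a 26 mm round wooden handle, 60 mm long; about 110 g. It stands loosely in the stand at the start. z is its axis, towards the handle
- rod_tip (a point): centre of the rod's flat lower end; z as for rod_grip
- stand_hole0 (a point): centre of the mouth of the hole in the rod's wooden stand (a block 70 x 70 mm, 52 mm high, fixed to the bench). The hole is 27 mm wide and 45 mm deep, its mouth slightly chamfered; the rod stands on its floor
- bin: bystander: open blue bin, 100 x 140 x 60 mm, origin under its centre
- tape: bystander: cardboard core of a tape roll lying flat, 90 mm across, 25 mm high, origin under its centre
- cup: bystander: yellow cup, 72 mm across, 80 mm high, origin under its centre
Not all that is in view belongs to the job. There is more than one size of the part that bears roller_center; the job needs the smallest. Leave any blue look-alike of the part that bears rod_grip alone.

How it is judged:
On the way, in this order (a step that is already met when the one before it is completed fails the run):
1. the roller has been let go inside the tube (horizontal distance between roller_center and tube_mouth below 0.006 m and z of roller_center in the frame of tube_mouth below -0.025 m and contact force between the fingers and roller below 0.1 N), for 0.2 s.
2. the rod presses the roller firmly (over 12 N) while nothing gives any more: it has bottomed out (contact force between rod and roller above 12 N and linear speed of roller below 0.003 m/s and z of roller_center in the frame of tube_mouth below -0.065 m and horizontal distance between roller_center and tube_mouth below 0.006 m), for 0.4 s.
At the end, for the whole second after the job is handed in: The roller, pressed on the end stop with over 12 N for 0.4 s, lies in the tube with its centre at least 65 mm below the mouth and within 6 mm of the axis; the rod rests in the stand's hole, its end over 35 mm down, within 8 mm of the hole's axis, upright within 0.15 rad (z of roller_center in the frame of tube_mouth below -0.065 m and horizontal distance between roller_center and tube_mouth below 0.006 m and horizontal distance between rod_tip and stand_hole0 below 0.008 m and z of rod_tip in the frame of stand_hole0 below -0.035 m and angle between rod_grip's own z axis and vertical below 0.15 rad and linear speed of rod below 0.02 m/s); the robot touches nothing.
It fails at once if the tube or what is in it is loaded with more than 35 N (contact force between tube and anything else above 35 N).
It fails at once if a bystander (bin, tape core, cup) is moved more than 15 mm (distance of any of bin, tape, cup from where it was at the start of the episode above 0.015 m).
It also fails if it takes over 64 s, if anything falls off the work surface, if the arm or the gripper's body presses on something with over 40 N, if the wrist force passes 120 N, or if a joint passes its speed limit or range.

ROBOT

A 6-joint arm with a two-finger parallel gripper is mounted at the origin on the work surface. World frame = base frame: x ahead of the robot, y to its left, z up, the work surface at z = 0. Lengths are in m, angles in rad, forces in N, time in s.
With the tool pointing down it reaches from about 0.25 to 0.8 m from the base axis. Payload 3.9 kg.
Tool frame: the origin (TCP) lies on the centre line of the jaws, within the pads' length; the fingertips stand 8 mm ahead of it and the grasp point (between the pads) lies 11 mm behind it; z points along the fingers, y is the line along which they close (so a half turn about z gives the same grasp; the last joint's range is limited). The gripper opens to 85 mm and grips with 20 to 120 N. Pads are 22 mm wide; open, the fingers measure 114 mm over their backs; the gripper's body (76 mm by 85 mm) begins 54 mm behind the grasp point. The pads swing forward as they close: fully open they stand 13 mm farther back than shut.
Start: joints at [-1.23, 0.26, -0.138, 1.173, 0, 1.571], TCP at [0.175, -0.495, 0.239] pointing down, gripper open.
Joint ranges: [-2.78, 2.78], [-0.83, 1.72], [-1.28, 1.37], [-1.9, 2.12], [-1.57, 1.48], [-3.14, 3.14]. Speed limits (rad/s): [2.57, 2.57, 3.14, 3.14, 3.14, 3.14].

INTERFACE

Orientations are given as a unit quaternion [x, y, z, w].
In Python, from plant import sense, camera, calibration, hand_in, silhouettes, tip_of gives the robot as it stands.
- The arm moves only by the tool drive_tool, never from a script. Its argument "moves" is a list of rows, each a list of 7 numbers: the opening in per cent of the stroke, from 0 (shut) to 100 (fully open), then the shift along the tool's x, y, z in mm, then the turn, a rotation vector about the tool's x, y, z in degrees. In form: [[claw, tx, ty, tz, wx, wy, wz], ...]. A call has 1 to 10 rows; each row is the pose to reach, as a shift and turn from the pose commanded when the call began, along the tool's axes at that moment; what a row does not reach only later rows make up. A row lasts 1/8 s, in which the tool goes at most 62.5 mm and 10.7 degrees, less where a joint would pass 70% of its speed; a pose out of reach is approached as far as the arm can. A call with a gripper value outside its range is refused whole. The fingers move at their own pace and stop on an object; the grip force is fixed at half the most. Time passes only in rows, so rows that repeat a pose let the fingers close. It gives the time, the measured TCP pose, the force, the opening and the grip force at its end, in the units of the state.
- sense(): the state, without advancing time (a new reading comes with each control period).
- camera(name): name is "scene" or "side" or "wrist"; returns the picture (420x560x3 uint8, red, green, blue); there is no depth.
- calibration(name): a dict with "mtx" (3x3 intrinsics, pixels), "world_from_camera" (4x4, takes a point from camera to world coordinates); the wrist camera has in their place "T_tool_cam" (4x4, takes a point from camera to tool coordinates, whose origin is the TCP and whose axes are the flange's). Camera axes: x right, y up, looking along -z (the intrinsics and any distortion apply to the point x, -y, -z); pixel columns grow to the right and rows downward; lengths in m; the calibration is good to about 2 mm. The wrist camera is an equidistant fisheye: a pixel r from the principal point sees the ray r / f radians off the axis. A picture is of the moment at which its call begins: read the wrist's pose just before it. calibration takes no time and is no camera call.
- hand_in(): hands the job in; it is judged then, once.
Trained networks look in the newest picture that a camera, given by its name, has taken for a name from the list of things; names that differ only in an ending like _2 or _b are one class to them, and where a whole thing is asked for, a point or a joint stands for the part that bears it (a point fixed in the world has none). Each returns a list of dicts, best first, with "confidence" (0 to 1); they miss things now and then, are a little off and sometimes report something else, mostly with a low value. They report only what shows in the picture. A call takes as long as a camera call. They do not tell look-alikes from the thing itself.
- silhouettes(camera, label): "mask" (420x560 bool, what is visible of it) and "location" ([column, row] as shares, 0 to 1, of the picture: columns of its width, rows of its height, amid what is visible of it).
- tip_of(camera, label): "location" ([column, row] as shares, 0 to 1, of the picture: columns of its width, rows of its height: a listed point, or the origin of a listed thing).
The state is a dict: "clock": time; "qpos": joint angles; "joint_vel": joint speeds; "tau": joint torques, N m; "position": TCP position; "tcp_rot": TCP orientation; "ft_force": force on the tool from outside, world axes, zero at the start; "ft_torque": the same for the moment, N m; "grip_width": finger opening in m; "grasp_force": force on a finger pad.
Only numpy, scipy, OpenCV 4.12 (cv2) and the standard library are available. Lean on these libraries where they do the work, as an engineer would, in place of code of your own. Each camera call takes 0.05 s, during which the arm holds its last target. There are 200 camera calls.

## Working session

There is one attempt and no reset: what is moved stays moved. The work goes in short steps, Python scripts to look and compute and a tool call to move; the robot and the scene stay as the last step left them, time stands still between calls to the robot, and variables do not carry over. Pictures are saved under pics/ and viewed, at most 10 in all, crops included, and the job is handed in when it is done.

Besides the shell and the picture viewer there is one more tool, called after "Call:" by a JSON object that holds its "name" and its "arguments". drive_tool: Moves the arm, as the interface text tells. Its arguments: {"type":"object","properties":{"moves":{"type":"array"}},"required":["moves"]}

```bash
mkdir -p pics; ls
python3 - <<'E'
from plant import *
import cv2,numpy as np
s=sense();print({k:np.round(v,3) for k,v in s.items()})
ims=[]
for n in ("scene","side"):
    im=camera(n);cv2.imwrite(f"pics/{n}0.png",im[:,:,::-1])
    print(n,calibration(n))
    for l in ("tube_mouth","follower_top","roller_center","rod_grip","rod_tip","stand_hole0","bin","tape","cup"):
        print(l,[(np.round(np.array(d["location"])*[560,420],1).tolist(),round(d["confidence"],2)) for d in tip_of(n,l)])
print(calibration("wrist"))
E
```

```text
pics
{'clock': np.float64(0.0), 'qpos': array([-1.23 ,  0.261, -0.139,  1.173,  0.   ,  1.571]), 'joint_vel': array([-0.001, -0.001, -0.001,  0.001, -0.   ,  0.001]), 'tau': array([-0.0000e+00, -4.0567e+01,  2.5392e+01,  1.9000e-02, -0.0000e+00,
        0.0000e+00]), 'position': array([ 0.175, -0.494,  0.238]), 'tcp_rot': array([ 0.986,  0.17 , -0.   , -0.001]), 'ft_force': array([ 0.687, -0.356, -0.275]), 'ft_torque': array([ 0.074, -0.034, -0.012]), 'grasp_force': np.float64(0.0), 'grip_width': np.float64(0.086)}
scene {'mtx': array([[435.19323464,   0.        , 271.34537214],
       [  0.        , 435.19323464, 206.57816727],
       [  0.        ,   0.        ,   1.        ]]), 'world_from_camera': array([[ 0.88178088, -0.35211518,  0.31381107,  0.88368683],
       [ 0.4714536 ,  0.67764971, -0.56437787, -0.57847112],
       [-0.01392796,  0.64560497,  0.76354452,  0.89415194],
       [ 0.        ,  0.        ,  0.        ,  1.        ]])}
tube_mouth [([194.1, 240.4], 0.92)]
follower_top []
roller_center [([221.5, 197.3], 0.74), ([261.2, 233.4], 0.6), ([241.9, 222.7], 0.47)]
rod_g
[... 906 characters left out ...]
0.58)]
rod_tip [([259.1, 405.9], 0.94), ([196.1, 319.5], 0.94)]
stand_hole0 [([234.4, 323.0], 0.84)]
bin [([119.3, 293.7], 0.82), ([209.9, 237.5], 0.71)]
tape []
cup [([303.9, 203.7], 0.86)]
{'mtx': array([[325.1922621,   0.       , 280.8385497],
       [  0.       , 325.1922621, 205.778726 ],
       [  0.       ,   0.       ,   1.       ]]), 'T_tool_cam': array([[ 3.96369496e-04,  9.55098632e-01,  2.96287776e-01,
         7.54993196e-02],
       [ 9.99999921e-01, -3.77165381e-04, -1.21973731e-04,
         3.09750445e-04],
       [-4.74745164e-06,  2.96287801e-01, -9.55098706e-01,
        -1.32894282e-01],
       [ 0.00000000e+00,  0.00000000e+00,  0.00000000e+00,
         1.00000000e+00]])}
```

```bash
cat > h.py <<'E'
import numpy as np,cv2
from plant import *
from scipy.spatial.transform import Rotation as R
def ray(n,px):
    """origin, unit direction in world of a pixel"""
    c=calibration(n);K=c["mtx"]
    a=(np.array(px)-K[:2,2])/K[0,0]
    if n=="wrist":
        s=sense();T=np.eye(4);T[:3,:3]=R.from_quat(s["tcp_rot"]).as_matrix();T[:3,3]=s["position"]
        W=T@c["T_tool_cam"];r=np.hypot(*a);k=np.sin(r)/r if r>1e-9 else 1
        d=np.array([a[0]*k,-a[1]*k,-np.cos(r)])
    else:
        W=c["world_from_camera"];d=np.array([a[0],-a[1],-1.])
    d=W[:3,:3]@d
    return W[:3,3],d/np.linalg.norm(d)
def onz(n,px,z):
    o,d=ray(n,px);return o+d*(z-o[2])/d[2]
def tri(*obs):
    A=0;b=0
    for n,px in obs:
        o,d=ray(n,px);P=np.eye(3)-np.outer(d,d);A=A+P;b=b+P@o
    return np.linalg.solve(A,b)
def px(loc): return np.array(loc)*[560,420]
def totool(p,yaw_only=False):
    s=sense();return 1000*R.from_quat(s["tcp_rot"]).inv().apply(np.array(p)-s["position"])
E
python3 - <<'E'
from h import *
print("mouth",tri(("scene",(194.1,240.4)),("side",(381.5,188.1))))
for p in [(221.5,197.3),(261.2,233.4),(241.9,222.7)]: print("roller sc",onz("scene",p,.025))
for p in [(318.7,277.2),(289.1,249.6),(338.1,297.4)]: print("roller sd",onz("side",p,.025))
for p in [(308.6,147.3),(275.6,139.3),(249.3,122.8)]: print("grip sc",onz("scene",p,.132))
for p in [(234.3,278.7),(256.2,332.9),(187.4,258.0)]: print("grip sd",onz("side",p,.132))
print("hole",tri(("scene",(274.4,160.6)),("side",(234.4,323.0))))
print("cup",onz("scene",(280.9,340.8),0),onz("side",(303.9,203.7),0),"bin",onz("scene",(366.7,192.7),0))
a=cv2.imread("pics/scene0.png")[90:380,150:450];b=cv2.imread("pics/side0.png")[130:420,130:430]
cv2.imwrite("pics/m.png",cv2.resize(np.hstack([a,b]),(800,387),interpolation=cv2.INTER_CUBIC))
E
```

```text
mouth [ 0.47251577 -0.18483887  0.14571771]
roller sc [0.39309318 0.03120958 0.025     ]
roller sc [ 0.54526734 -0.02470763  0.025     ]
roller sc [ 0.48539092 -0.01778985  0.025     ]
roller sd [ 0.47333736 -0.01381555  0.025     ]
roller sd [ 0.5724155  -0.04332744  0.025     ]
roller sd [0.41394632 0.00738632 0.025     ]
grip sc [0.56129346 0.20647535 0.132     ]
grip sc [0.47082385 0.19501566 0.132     ]
grip sc [0.37491626 0.22234464 0.132     ]
grip sd [0.46337755 0.1908852  0.132     ]
grip sd [0.36566693 0.24283504 0.132     ]
grip sd [0.54963023 0.20594261 0.132     ]
hole [0.4658392  0.19313779 0.05343827]
cup [ 0.7111155  -0.23887808  0.        ] [ 0.71584891 -0.25442121  0.        ] bin [ 7.25672926e-01  2.47696460e-01 -1.11022302e-16]
```

View pics/m.png

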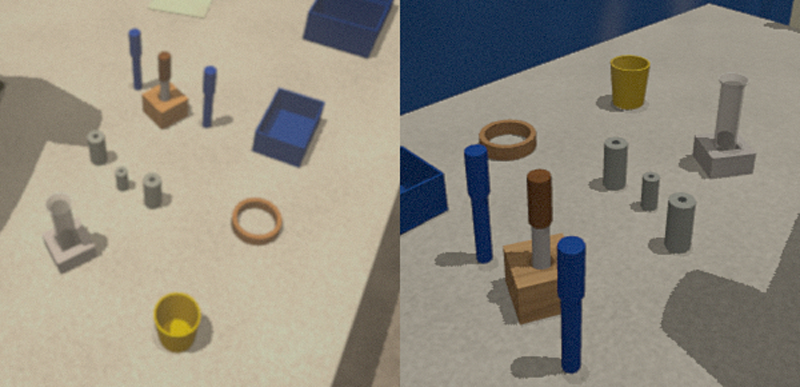

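View pics/scene0.png

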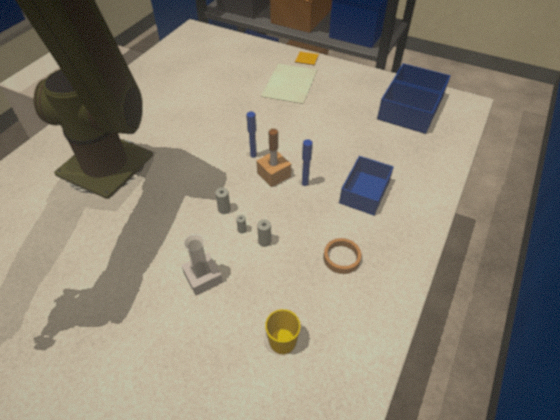

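The view holds three grey rollers: scene (222,200) large, (241,223) small and (264,232) large. The small one, also at side (318.7,277.2), is the target, at about (0.479,-0.016). Of the three rods, only the brown-handled one in the wooden block, scene (273,140), is wanted; the blue ones at (252,130) and (307,155) stay. The tube is at scene (194,240), follower visible at its base.

Run:
```python
from h import *
print(totool([.470,-.016,.225]), R.from_quat(sense()["tcp_rot"]).as_matrix().round(3))
```

```text
[ 437.60810553 -352.80016088   14.3295533 ] [[ 0.942  0.334  0.   ]
 [ 0.334 -0.942  0.   ]
 [ 0.    -0.    -1.   ]]
```

Call:
{"name": "drive_tool", "arguments": {"moves": [[100,438,-353,14,0,0,19.5],[100,438,-353,14,0,0,19.5],[100,438,-353,14,0,0,19.5],[100,438,-353,14,0,0,19.5],[100,438,-353,14,0,0,19.5],[100,438,-353,14,0,0,19.5],[100,438,-353,14,0,0,19.5],[100,438,-353,14,0,0,19.5],[100,438,-353,14,0,0,19.5],[100,438,-353,14,0,0,19.5]]}}

```text
clock: 2.25
position: [0.4723, -0.0124, 0.2252]
tcp_rot: [1.0, 0.003, 0.001, -0.0]
ft_force: [-0.4, -0.5, -0.6]
grip_width: 0.0855
grasp_force: 0.0
```

Call:
{"name": "drive_tool", "arguments": {"moves": [[60,0,0,0,0,0,0],[60,0,0,0,0,0,0],[60,0,0,0,0,0,0]]}}

```text
clock: 2.62
position: [0.4697, -0.017, 0.2255]
tcp_rot: [1.0, -0.001, -0.0, 0.0]
ft_force: [-0.4, -0.3, -0.4]
grip_width: 0.0511
grasp_force: 0.0
```

Run:
```python
from h import *
s=sense();print(s["clock"],s["position"],s["tcp_rot"],s["grip_width"])
im=camera("wrist");cv2.imwrite("pics/w1.png",im[:,:,::-1])
for l,z in (("roller_center",.025),("tube_mouth",.145),("stand_hole0",.052),("rod_grip",.132)):
    for d in tip_of("wrist",l): print(l,px(d["location"]).round(1),round(d["confidence"],2),onz("wrist",px(d["location"]),z).round(4))
for d in silhouettes("wrist","roller_center"):
    m=d["mask"];ys,xs=np.nonzero(m);print("mask",d["confidence"],xs.min(),xs.max(),ys.min(),ys.max())
```

```text
2.625 [ 0.46969667 -0.01697168  0.22546715] [ 9.99999512e-01 -9.85148451e-04 -1.04299953e-05  6.91349880e-05] 0.051059635518695676
roller_center [250.7 244.9] 0.79 [0.3961 0.0168 0.025 ]
roller_center [283.6 166.2] 0.71 [ 0.4852 -0.02    0.025 ]
roller_center [488.5 209.4] 0.17 [ 0.437  -0.2772  0.025 ]
tube_mouth [486.3 212.5] 0.85 [ 0.4737 -0.1817  0.145 ]
stand_hole0 [ 91.5 198.4] 0.6 [0.4594 0.1928 0.052 ]
rod_grip [ 44.  296.8] 0.84 [0.3766 0.2294 0.132 ]
rod_grip [ 48.9 215.1] 0.64 [0.4669 0.1907 0.132 ]
rod_grip [ 35.2 111.3] 0.55 [0.5593 0.1911 0.132 ]
mask 0.86 274 310 82 118
mask 0.85 233 267 215 267
mask 0.61 274 297 153 182
```

View pics/w1.png

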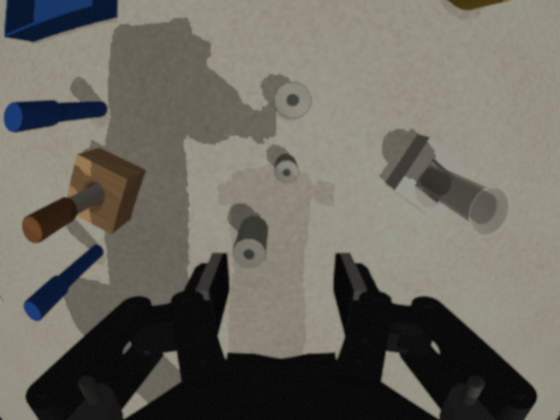

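The small roller's top ring is at (286,172) in the wrist view, about 24 px or 24 mm wide. The two larger ones are at (293,99) and (249,254), and the tube mouth is at (488,211).

Run:
```python
from h import *
p=onz("wrist",(286.5,172),.05);print(p, tri(("scene",(241.9,222.7)),("side",(318.7,277.2))))
print(totool([p[0],p[1],.1]))
im=cv2.imread("pics/w1.png")[60:280,210:410];cv2.imwrite("pics/crop.png",cv2.resize(im,None,fx=2.5,fy=2.5))
```

```text
[ 0.48431436 -0.02190741  0.05      ] [ 0.48027988 -0.01695383  0.0202818 ]
[ 14.1158794    5.83566648 125.38415941]
```

View pics/crop.png

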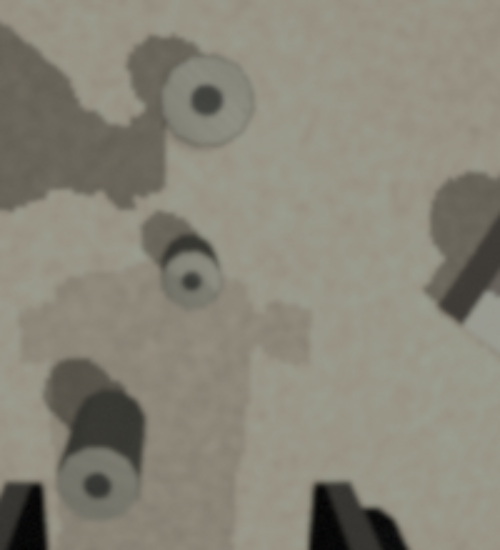

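Call:
{"name": "drive_tool", "arguments": {"moves": [[60,14,4,60,0,0,0],[60,14,4,125,0,0,0],[60,14,4,125,0,0,0],[60,14,4,125,0,0,0]]}}

```text
clock: 3.42
position: [0.4852, -0.0197, 0.1016]
tcp_rot: [1.0, 0.0, 0.001, 0.0]
ft_force: [0.9, -0.4, 1.8]
grip_width: 0.0512
grasp_force: 0.0
```

Run:
```python
from h import *
s=sense();print(s["clock"],s["position"],s["grip_width"])
im=camera("wrist");cv2.imwrite("pics/w2.png",im[:,:,::-1])
for d in silhouettes("wrist","roller_center"):
    m=d["mask"];ys,xs=np.nonzero(m);print("mask",d["confidence"],xs.min(),xs.max(),ys.min(),ys.max())
for d in tip_of("wrist","roller_center"): print(px(d["location"]).round(1),round(d["confidence"],2),onz("wrist",px(d["location"]),.025).round(4))
for d in tip_of("wrist","tube_mouth"): print("tube",px(d["location"]).round(1),round(d["confidence"],2),onz("wrist",px(d["location"]),.145).round(4))
```

```text
3.425 [ 0.48521601 -0.01971586  0.10157755] 0.051165536538317895
mask 0.95 264 327 92 156
mask 0.93 266 302 197 252
[283.5 219.9] 0.9 [ 0.4872 -0.022   0.025 ]
[235.2 323.8] 0.83 [0.3975 0.0167 0.025 ]
```

View pics/w2.png

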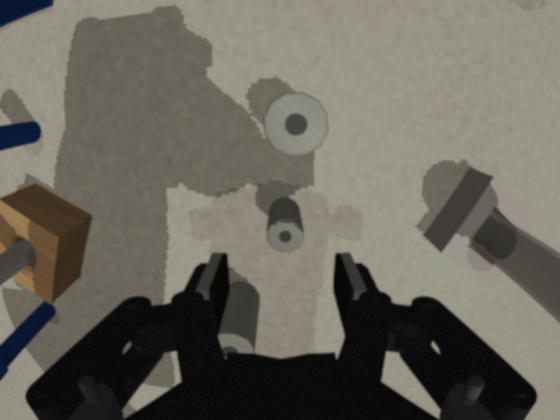

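Call:
{"name": "drive_tool", "arguments": {"moves": [[60,1,3,30,0,0,0],[60,1,3,67,0,0,0],[60,1,3,67,0,0,0],[60,1,3,67,0,0,0],[15,1,3,67,0,0,0],[15,1,3,67,0,0,0],[15,1,3,67,0,0,0],[15,1,3,67,0,0,0],[15,1,3,67,0,0,0]]}}

```text
clock: 4.75
position: [0.4867, -0.0227, 0.0349]
tcp_rot: [1.0, 0.0, 0.002, 0.0]
ft_force: [-0.2, 0.4, 5.3]
grip_width: 0.0219
grasp_force: 58.5
```

Call:
{"name": "drive_tool", "arguments": {"moves": [[15,0,0,-30,0,0,0],[15,0,0,-85,0,0,0],[15,0,0,-145,0,0,0],[15,0,0,-180,0,0,0],[15,-14,50,-180,0,0,0],[15,-14,90,-180,0,0,0],[15,-14,90,-180,0,0,0],[15,-14,90,-180,0,0,0]]}}

```text
clock: 5.75
position: [0.4712, -0.1125, 0.2136]
tcp_rot: [1.0, 0.0, 0.0, -0.0]
ft_force: [0.3, -0.9, -1.3]
grip_width: 0.0217
grasp_force: 59.2
```

Run:
```python
from h import *
s=sense();print(s["clock"],s["position"],s["grip_width"])
im=camera("wrist");cv2.imwrite("pics/w3.png",im[:,:,::-1])
for d in silhouettes("wrist","roller_center"):
    m=d["mask"];ys,xs=np.nonzero(m);print("mask",d["confidence"],xs.min(),xs.max(),ys.min(),ys.max())
for d in tip_of("wrist","roller_center"): print(px(d["location"]).round(1),round(d["confidence"],2))
for n in ("wrist","scene","side"):
    if n!="wrist":camera(n)
    for d in tip_of(n,"tube_mouth"): print("tube",n,px(d["location"]).round(1),round(d["confidence"],2),onz(n,px(d["location"]),.145).round(4))
```

```text
5.75 [ 0.47119421 -0.11248154  0.21357022] 0.021717240152264478
mask 0.95 256 306 232 317
mask 0.82 140 185 221 271
mask 0.75 166 216 86 123
[191.3 107. ] 0.97
[280.3 269.9] 0.58
tube wrist [388.3 222.2] 0.73 [ 0.4729 -0.1857  0.145 ]
tube scene [194.2 241.2] 0.74 [ 0.476  -0.1848  0.145 ]
tube side [381.8 187.7] 0.58 [ 0.4721 -0.1907  0.145 ]
```

View pics/w3.png

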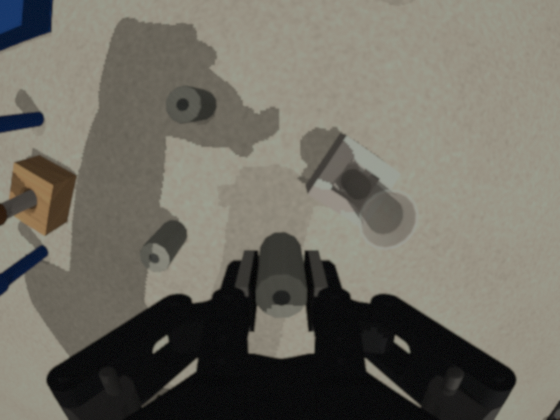

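The roller is held centred between the fingers, top at (282,297). The tube mouth ring is centred near (388,218) in the wrist view.

Call:
{"name": "drive_tool", "arguments": {"moves": [[15,4,50,0,0,0,0],[15,4,73,0,0,0,0],[15,4,73,10,0,0,0],[15,4,73,10,0,0,0]]}}

```text
clock: 6.65
position: [0.4744, -0.1847, 0.2021]
tcp_rot: [1.0, 0.0, -0.001, -0.001]
ft_force: [0.3, 0.0, -0.6]
grip_width: 0.022
grasp_force: 59.4
```

Run:
```python
from h import *
s=sense();print(s["clock"],s["position"],s["grip_width"])
im=camera("wrist")
for d in tip_of("wrist","tube_mouth"): print("tube",px(d["location"]).round(1),round(d["confidence"],2),onz("wrist",px(d["location"]),.145).round(4))
a=im[150:370,180:380,::-1]
b=camera("side")[130:290,300:460,::-1]
c=camera("scene")[150:310,120:280,::-1]
f=lambda x:cv2.resize(x,(380,400),interpolation=cv2.INTER_CUBIC)
cv2.imwrite("pics/w4.png",cv2.resize(np.hstack([f(a),f(b),f(c)]),(800,281)))
```

```text
6.65 [ 0.47435847 -0.18470858  0.20208251] 0.021991119224281895
tube [281.4 231.7] 0.96 [ 0.4742 -0.1853  0.145 ]
```

View pics/w4.png

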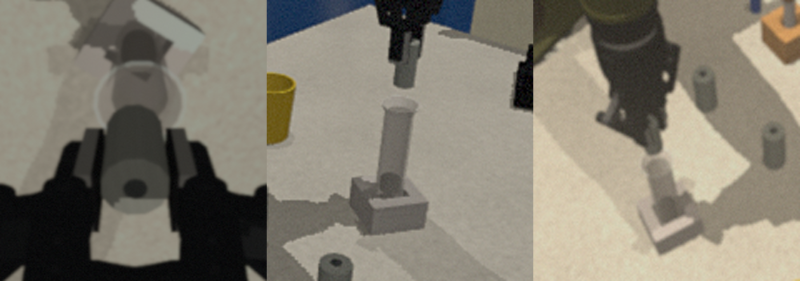

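Call:
{"name": "drive_tool", "arguments": {"moves": [[15,1,0.5,10,0,0,0],[15,1,0.5,20,0,0,0],[15,1,0.5,26,0,0,0],[15,1,0.5,30,0,0,0],[15,1,0.5,34,0,0,0],[15,1,0.5,34,0,0,0]]}}

```text
clock: 7.6
position: [0.4762, -0.1862, 0.1691]
tcp_rot: [1.0, 0.0, -0.0, -0.0]
ft_force: [-0.7, 0.3, -1.0]
grip_width: 0.0218
grasp_force: 59.4
```

Call:
{"name": "drive_tool", "arguments": {"moves": [[15,0,0,3,0,0,0],[15,0,0,6,0,0,0],[15,0,0,9,0,0,0],[15,0,0,9,0,0,0]]}}

```text
clock: 8.1
position: [0.4761, -0.1861, 0.16]
tcp_rot: [1.0, 0.0, -0.0, -0.0]
ft_force: [-0.5, -0.4, -0.6]
grip_width: 0.0219
grasp_force: 59.4
```

No contact forces, so the roller is in the bore. Releasing with a little more opening, then lifting.

Call:
{"name": "drive_tool", "arguments": {"moves": [[45,0,0,0,0,0,0],[45,0,0,0,0,0,0],[45,0,0,0,0,0,0],[45,0,0,-40,0,0,0],[45,0,0,-60,0,0,0],[45,0,0,-60,0,0,0]]}}

```text
clock: 8.85
position: [0.4777, -0.1867, 0.2219]
tcp_rot: [1.0, 0.0, 0.002, 0.001]
ft_force: [0.3, 0.1, -0.6]
grip_width: 0.0383
grasp_force: 0.0
```

Run:
```python
from h import *
s=sense();print(s["clock"],s["position"],s["ft_force"],s["grip_width"])
im=camera("wrist")
for d in tip_of("wrist","tube_mouth"): print("tube",px(d["location"]).round(1),round(d["confidence"],2),onz("wrist",px(d["location"]),.145).round(4))
a=im[130:350,180:380,::-1]
b=camera("side")[130:290,300:460,::-1]
f=lambda x:cv2.resize(x,(380,400),interpolation=cv2.INTER_CUBIC)
cv2.imwrite("pics/w5.png",np.hstack([f(a),f(b)]))
for l,z in (("stand_hole0",.052),("rod_grip",.132)):
  for n in ("side","wrist"):
    for d in tip_of(n,l): print(l,n,px(d["location"]).round(1),round(d["confidence"],2),onz(n,px(d["location"]),z).round(4))
print(totool([.467,.193,.28]))
```

```text
8.85 [ 0.47766578 -0.18672612  0.22193958] [ 0.26959025  0.13049605 -0.5721886 ] 0.03831780823372568
tube [279.1 226.8] 0.82 [ 0.4722 -0.1853  0.145 ]
stand_hole0 side [235.2 323.8] 0.88 [0.4636 0.1917 0.052 ]
rod_grip side [186.  258.1] 0.83 [0.5509 0.2076 0.132 ]
rod_grip side [233.5 276.4] 0.67 [0.4681 0.1881 0.132 ]
rod_grip side [259.2 328.4] 0.56 [0.3686 0.2351 0.132 ]
[  -8.71633182 -379.01318908  -60.39703825]
```

View pics/w5.png

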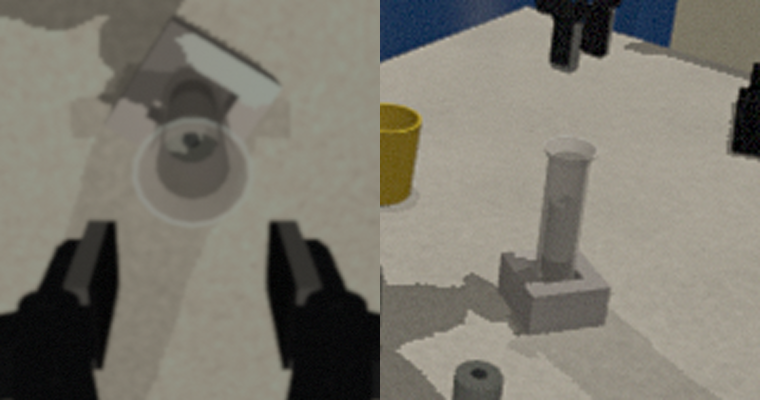

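The roller is inside the tube, resting on the follower, visible at about (560,215) in the side crop. Next is the rod.

Call:
{"name": "drive_tool", "arguments": {"moves": [[60,-3,-50,-45,0,0,0],[60,-10,-379,-45,0,0,0],[60,-10,-379,-45,0,0,0],[60,-10,-379,-45,0,0,0],[60,-10,-379,-45,0,0,0],[60,-10,-379,-45,0,0,0],[60,-10,-379,-45,0,0,0],[60,-10,-379,-45,0,0,0],[60,-10,-379,-45,0,0,0],[60,-10,-379,-45,0,0,0]]}}

```text
clock: 10.45
position: [0.477, 0.0557, 0.2653]
tcp_rot: [0.999, 0.042, -0.002, -0.026]
ft_force: [-0.5, -0.1, 0.3]
grip_width: 0.0512
grasp_force: 0.0
```

Run:
```python
from h import *
s=sense();print(s["clock"],s["position"],s["tcp_rot"],s["grip_width"])
im=camera("wrist");cv2.imwrite("pics/w6.png",im[60:380,100:480,::-1])
for l,z in (("stand_hole0",.052),("rod_grip",.132)):
    for d in tip_of("wrist",l): print(l,px(d["location"]).round(1),round(d["confidence"],2),onz("wrist",px(d["location"]),z).round(4))
for d in silhouettes("wrist","rod_grip"):
    ys,xs=np.nonzero(d["mask"]);print(d["confidence"],xs.min(),xs.max(),ys.min(),ys.max())
```

```text
10.45 [0.47699618 0.05570103 0.26526831] [ 0.9987931   0.04152733 -0.0021967  -0.02613428] 0.051239721431609854
stand_hole0 [168.5 178. ] 0.82 [0.4643 0.1961 0.052 ]
rod_grip [142.2 200.3] 0.93 [0.4614 0.191  0.132 ]
rod_grip [133.9  96.7] 0.93 [0.5566 0.1994 0.132 ]
rod_grip [115.3 274.9] 0.7 [0.3742 0.2317 0.132 ]
0.95 110 189 81 112
0.65 118 184 169 220
```

View pics/w6.png

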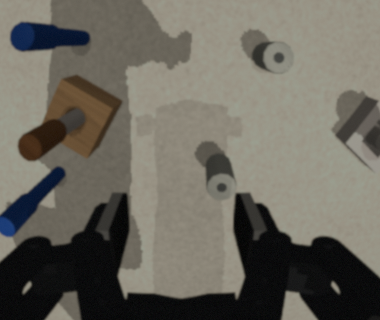

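Call:
{"name": "drive_tool", "arguments": {"moves": [[60,0,0,0,0,0,0],[60,0,0,0,0,0,0]]}}

```text
clock: 10.9
position: [0.4769, 0.0561, 0.2653]
tcp_rot: [0.999, 0.042, -0.002, -0.026]
ft_force: [-0.4, -1.1, -0.1]
grip_width: 0.0511
grasp_force: 0.0
```

Run:
```python
from h import *
s=sense();print(s["position"]);print(totool([.464,.191,.27]),np.degrees((R.from_quat(s["tcp_rot"]).inv()*R.from_quat([1,0,0,0])).as_rotvec()))
```

```text
[0.4768832  0.05609522 0.26530467]
[  -1.53498384 -135.56962414    2.41756774] [-2.99783985  0.24785961  4.80604668]
```

Call:
{"name": "drive_tool", "arguments": {"moves": [[60,-2,-136,2,-3,0,4.8],[60,-2,-136,2,-3,0,4.8],[60,-2,-136,2,-3,0,4.8],[60,-2,-136,2,-3,0,4.8],[60,-2,-136,2,-3,0,4.8],[60,-2,-136,2,-3,0,4.8],[60,-2,-136,2,-3,0,4.8]]}}

```text
clock: 11.78
position: [0.4748, 0.0563, 0.2704]
tcp_rot: [0.999, 0.042, -0.004, -0.026]
ft_force: [0.0, -0.3, -0.0]
grip_width: 0.0512
grasp_force: 0.0
```

Run:
```python
from h import *
s=sense();print(s["clock"],s["position"],s["qpos"].round(3),np.degrees((R.from_quat(s["tcp_rot"]).inv()*R.from_quat([1,0,0,0])).as_rotvec()))
im=camera("wrist");cv2.imwrite("pics/w7.png",im[60:380,100:480,::-1])
for l,z in (("stand_hole0",.052),("rod_grip",.132)):
    for d in tip_of("wrist",l): print(l,px(d["location"]).round(1),round(d["confidence"],2),onz("wrist",px(d["location"]),z).round(4))
for d in silhouettes("wrist","rod_grip"):
    ys,xs=np.nonzero(d["mask"]);print(d["confidence"],xs.min(),xs.max(),ys.min(),ys.max())
```

```text
11.775 [0.47478863 0.05625676 0.27037259] [ 0.083  0.172 -0.174  1.232  0.053  3.141] [-3.02648648  0.50411741  4.81584343]
stand_hole0 [171.  176.6] 0.61 [0.4617 0.1954 0.052 ]
rod_grip [138.1  92.1] 0.89 [0.5579 0.1983 0.132 ]
rod_grip [120.9 266.8] 0.76 [0.3793 0.2267 0.132 ]
rod_grip [144.8 195.8] 0.73 [0.4616 0.191  0.132 ]
0.93 121 186 165 216
0.72 114 191 78 108
```

View pics/w7.png

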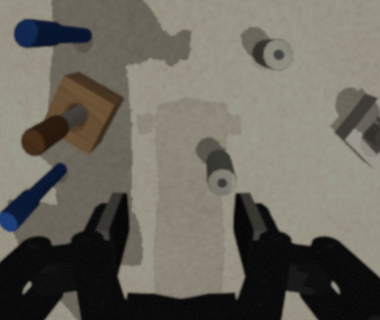

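Run:
```python
from h import *
s=sense();print(totool([.465,.191,.27]),np.degrees((R.from_quat(s["tcp_rot"]).inv()*R.from_euler('z',.5)*R.from_quat([1,0,0,0])).as_rotvec()))
```

```text
[   1.59238984 -134.89489436    7.52854909] [ -3.07613567  -0.26045221 -23.82505723]
```

Call:
{"name": "drive_tool", "arguments": {"moves": [[60,0,0,0,-1,-0.1,-8],[60,0,0,0,-2,-0.2,-16],[60,2,-30,7,-3.1,-0.3,-23.8],[60,2,-80,7,-3.1,-0.3,-23.8],[60,2,-135,7,-3.1,-0.3,-23.8],[60,2,-135,7,-3.1,-0.3,-23.8],[60,2,-135,7,-3.1,-0.3,-23.8],[60,2,-135,7,-3.1,-0.3,-23.8]]}}

```text
clock: 12.98
position: [0.4654, 0.19, 0.2705]
tcp_rot: [0.969, 0.246, -0.001, 0.0]
ft_force: [-0.3, -0.6, 0.1]
grip_width: 0.0507
grasp_force: 0.0
```

Run:
```python
from h import *
s=sense();print(s["clock"],s["position"],s["qpos"].round(3),np.degrees((R.from_quat(s["tcp_rot"]).inv()*R.from_euler('z',.5)*R.from_quat([1,0,0,0])).as_rotvec()))
im=camera("wrist");cv2.imwrite("pics/w8.png",im[60:380,100:480,::-1])
for l,z in (("stand_hole0",.052),("rod_grip",.132)):
    for d in tip_of("wrist",l): p=onz("wrist",px(d["location"]),z);print(l,px(d["location"]).round(1),round(d["confidence"],2),p.round(4),totool(p).round(1))
for d in silhouettes("wrist","rod_grip"):
    ys,xs=np.nonzero(d["mask"]);print(d["confidence"],xs.min(),xs.max(),ys.min(),ys.max())
```

```text
12.975 [0.46543539 0.18999481 0.27047433] [ 3.880e-01  2.110e-01 -1.230e-01  1.238e+00 -1.000e-03  3.032e+00] [ 0.03188537  0.0675751  -0.11409366]
stand_hole0 [277.2 180. ] 0.91 [0.4603 0.1913 0.052 ] [ -3.7  -3.7 218.6]
rod_grip [318.2  97.9] 0.91 [0.5543 0.2029 0.132 ] [ 84.3  31.  138.5]
rod_grip [194.2 257.2] 0.89 [0.3735 0.2334 0.132 ] [-60.  -82.1 138.6]
rod_grip [278.2 197.9] 0.78 [0.4631 0.1909 0.132 ] [ -1.6  -2.  138.6]
0.87 262 294 165 221
0.82 176 223 208 279
0.58 302 341 80 112
```

View pics/w8.png

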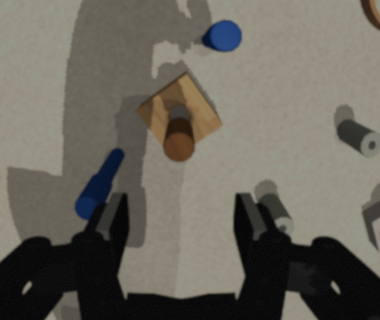

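Call:
{"name": "drive_tool", "arguments": {"moves": [[60,-0.5,-1.3,50,0,0,0],[60,-0.5,-1.3,100,0,0,0],[60,-0.5,-1.3,130,0,0,0],[60,-0.5,-1.3,149,0,0,0],[60,-0.5,-1.3,149,0,0,0],[15,-0.5,-1.3,149,0,0,0],[15,-0.5,-1.3,149,0,0,0],[15,-0.5,-1.3,149,0,0,0],[15,-0.5,-1.3,149,0,0,0],[15,-0.5,-1.3,149,0,0,0]]}}

```text
clock: 14.42
position: [0.4655, 0.1923, 0.1229]
tcp_rot: [0.969, 0.247, 0.001, 0.0]
ft_force: [-1.0, 0.1, 6.5]
grip_width: 0.0244
grasp_force: 58.8
```

Call:
{"name": "drive_tool", "arguments": {"moves": [[15,0,0,-10,0,0,0],[15,0,0,-30,0,0,0],[15,0,0,-60,0,0,0],[15,0,0,-110,0,0,0],[15,0,0,-170,0,0,0],[15,0,0,-180,0,0,0],[15,0,0,-180,0,0,0]]}}

```text
clock: 15.3
position: [0.4645, 0.1921, 0.302]
tcp_rot: [0.969, 0.247, 0.0, 0.0]
ft_force: [0.9, -0.5, -1.7]
grip_width: 0.0249
grasp_force: 58.9
```

Run:
```python
from h import *
s=sense();print(s["clock"],s["position"],s["ft_force"],s["ft_torque"],np.degrees((R.from_quat(s["tcp_rot"]).inv()*R.from_euler('z',.5)*R.from_quat([1,0,0,0])).as_rotvec()))
g={}
for n in ("scene","side"):
    camera(n)
    for l in ("rod_grip","rod_tip"):
        ds=tip_of(n,l);print(n,l,[(px(d["location"]).round(1).tolist(),round(d["confidence"],2)) for d in ds])
print(totool([.475,-.1853,s["position"][2]]))
```

```text
15.3 [0.46445903 0.19213877 0.30198253] [ 0.93863803 -0.4522264  -1.71610741] [-0.06244159  0.05273164 -0.01285238] [ 0.01760713 -0.02144473 -0.02267434]
scene rod_grip [([274.2, 81.4], 0.83), ([250.0, 122.1], 0.83), ([307.5, 148.3], 0.78)]
scene rod_tip [([274.4, 121.7], 0.71), ([253.1, 157.3], 0.69), ([305.4, 184.5], 0.66), ([366.4, 193.9], 0.3)]
side rod_grip [([230.1, 156.2], 0.88), ([187.8, 257.8], 0.76), ([257.9, 329.2], 0.6)]
side rod_tip [([259.0, 405.7], 0.82), ([232.6, 249.1], 0.81), ([194.1, 321.2], 0.62)]
[-170.58321168  336.42598179   -1.33357976]
```

Run:
```python
from h import *
g=tri(("scene",(274.2,81.4)),("side",(230.1,156.2)));t=tri(("scene",(274.4,121.7)),("side",(232.6,249.1)))
print(g,t,g-t)
```

```text
[0.46829035 0.190384   0.30925986] [0.4626493  0.19734762 0.18421531] [ 0.00564105 -0.00696361  0.12504455]
```

Call:
{"name": "drive_tool", "arguments": {"moves": [[15,-25,50,0,0,0,0],[15,-80,160,0,0,0,0],[15,-130,258,0,0,0,0],[15,-172,336,0,0,0,0],[15,-172,336,0,0,0,0],[15,-172,336,0,0,0,0],[15,-172,336,0,0,0,0],[15,-172,336,0,0,0,0],[15,-172,336,0,0,0,0],[15,-172,336,0,0,0,0]]}}

```text
clock: 16.85
position: [0.4744, -0.1838, 0.3018]
tcp_rot: [0.969, 0.248, -0.0, 0.0]
ft_force: [-0.9, 0.8, -0.4]
grip_width: 0.0248
grasp_force: 59.1
```

Run:
```python
from h import *
s=sense();print(s["clock"],s["position"],s["ft_force"],np.degrees((R.from_quat(s["tcp_rot"]).inv()*R.from_euler('z',.5)*R.from_quat([1,0,0,0])).as_rotvec()))
camera("wrist")
for d in tip_of("wrist","tube_mouth"): print("tube",px(d["location"]).round(1),round(d["confidence"],2),onz("wrist",px(d["location"]),.145).round(4))
for d in tip_of("wrist","rod_tip"):
    p=px(d["location"]);q=onz("wrist",p,s["position"][2]-.116);print("tip",p.round(1),round(d["confidence"],2),q.round(4))
for n in("scene","side"):
    camera(n)
    for l in ("rod_tip","rod_grip","tube_mouth"): print(n,l,[(px(d["location"]).round(1).tolist(),round(d["confidence"],2)) for d in tip_of(n,l)])
```

```text
16.85 [ 0.47443509 -0.18376541  0.30179967] [-0.9343102   0.80757435 -0.40160293] [-0.00358774  0.03892401  0.1139782 ]
tube [281.  194.2] 0.68 [ 0.4718 -0.1862  0.145 ]
tip [ 26.5 104.9] 0.81 [0.445  0.0731 0.1858]
tip [282.9 204.9] 0.68 [ 0.4745 -0.1867  0.1858]
tip [84.5  6.4] 0.68 [0.5494 0.0492 0.1858]
tip [280.8 176.2] 0.39 [ 0.4943 -0.1739  0.1858]
scene rod_tip [([303.7, 182.9], 0.96), ([252.0, 156.6], 0.84), ([193.3, 226.6], 0.71)]
scene rod_grip [([249.6, 121.7], 0.74), ([181.4, 190.3], 0.67), ([308.3, 147.4], 0.64)]
scene tube_mouth []
side rod_tip [([382.9, 170.9], 0.65), ([260.9, 404.9], 0.55), ([236.0, 325.6], 0.32)]
side rod_grip [([256.5, 333.1], 0.91), ([391.4, 102.1], 0.73), ([187.1, 259.4], 0.7)]
side tube_mouth [([381.1, 188.8], 0.88)]
```

Run:
```python
from h import *
t=tri(("scene",(193.3,226.6)),("side",(382.9,170.9)));m=tri(("scene",(194.1,240.8)),("side",(381.5,188.4)));g=tri(("scene",(181.4,190.3)),("side",(391.4,102.1)))
print(t,m,g,t-m,totool(sense()["position"]+[m[0]-t[0],m[1]-t[1],0]))
```

```text
[ 0.47098723 -0.17690046  0.18365379] [ 0.47266857 -0.18527218  0.14490116] [ 0.4769534  -0.18742725  0.3081754 ] [-0.00168134  0.00837172  0.03875263] [-2.53431705e+00  8.15413356e+00  4.09223856e-03]
```

```bash
cat >> h.py <<'E'
def proj(n,P):
    c=calibration(n);K=c["mtx"]
    if n=="wrist":
        s=sense();T=np.eye(4);T[:3,:3]=R.from_quat(s["tcp_rot"]).as_matrix();T[:3,3]=s["position"];W=T@c["T_tool_cam"]
    else: W=c["world_from_camera"]
    q=W[:3,:3].T@(np.array(P)-W[:3,3]);x,y,z=q[0],-q[1],-q[2]
    if n=="wrist":
        r=np.hypot(x,y);k=np.arctan2(r,z)/r;return K[:2,2]+K[0,0]*k*np.array([x,y])
    return K[:2,2]+K[0,0]*np.array([x,y])/z
E
python3 - <<'E'
from h import *
p=sense()["position"]
for n in ("wrist","scene","side"):
    camera(n)
    a=proj(n,p-[0,0,.02]);b=proj(n,p-[0,0,.114])
    print(n,"pred grip-ish",a.round(1),"pred tip",b.round(1))
    for d in silhouettes(n,"rod_grip"):
        ys,xs=np.nonzero(d["mask"]);c=np.array([xs.mean(),ys.mean()])
        if np.linalg.norm(c-(a+b)/2)>45: continue
        print(round(d["confidence"],2),len(xs),c.round(1))
        for y in range(ys.min(),ys.max()+1,4): r=xs[ys==y]; print(y,r.min(),r.max(),end=' | ')
        print()
    for d in silhouettes(n,"tube_mouth"): print("tube?",d["confidence"],d["location"])
E
```

```text
wrist pred grip-ish [280.1 257. ] pred tip [280.3 204.3]
tube? 0.86 [0.5034, 0.4026]
scene pred grip-ish [182.5 198.5] pred tip [190.3 228.8]
tube? 0.98 [0.3616, 0.6357]
tube? 0.61 [0.4904, 0.3969]
side pred grip-ish [389.  117.7] pred tip [382.2 167.3]
0.75 763 [388.3 137.8]
94 400 400 | 98 399 400 | 102 398 400 | 106 398 400 | 110 396 399 | 114 384 398 | 118 384 398 | 122 384 396 | 126 383 395 | 130 383 395 | 134 383 394 | 138 382 393 | 142 382 393 | 146 381 393 | 150 381 392 | 154 380 391 | 158 379 390 | 162 379 390 | 166 379 389 | 170 381 388 | 
tube? 0.73 [0.668, 0.5605]
```

Call:
{"name": "drive_tool", "arguments": {"moves": [[15,-0.5,1.2,20,0,0,0],[15,-0.5,1.2,35,0,0,0],[15,-0.5,1.2,42,0,0,0],[15,-0.5,1.2,46,0,0,0],[15,-0.5,1.2,50,0,0,0],[15,-0.5,1.2,54,0,0,0],[15,-0.5,1.2,58,0,0,0],[15,-0.5,1.2,58,0,0,0]]}}

```text
clock: 18.85
position: [0.4743, -0.1866, 0.2435]
tcp_rot: [0.969, 0.247, -0.001, 0.0]
ft_force: [-0.4, 0.6, -0.4]
grip_width: 0.0249
grasp_force: 59.2
```

Run:
```python
from h import *
s=sense();print(s["position"],s["ft_force"],s["ft_torque"])
for n in("side","wrist"):
    camera(n)
    for l in ("rod_tip","tube_mouth","roller_center","follower_top"): print(n,l,[(px(d["location"]).round(1).tolist(),round(d["confidence"],2)) for d in tip_of(n,l)])
for z in (.14,.13,.12,.1,.08,.06): print(z,proj("side",[.4745,-.186,z]).round(1),proj("wrist",[.4745,-.186,z]).round(1))
```

```text
[ 0.47426223 -0.1865577   0.24348638] [-0.3604295   0.64473682 -0.4072171 ] [ 0.02087914  0.06691441 -0.02708173]
side rod_tip [([378.8, 199.4], 0.96), ([258.3, 405.9], 0.93), ([194.5, 322.3], 0.89)]
side tube_mouth [([382.7, 188.4], 0.71)]
side roller_center [([289.6, 253.6], 0.81), ([334.6, 296.7], 0.76)]
side follower_top []
wrist rod_tip [([282.5, 202.8], 0.75), ([2.1, 108.0], 0.63)]
wrist tube_mouth [([278.9, 213.4], 0.93)]
wrist roller_center [([184.2, 50.5], 0.77), ([98.9, 154.8], 0.73), ([280.6, 185.2], 0.56)]
wrist follower_top [([278.0, 288.6], 0.29)]
0.14 [379.1 190.4] [279.6 207.9]
0.13 [378.4 195.1] [279.7 204.1]
0.12 [377.8 199.8] [279.7 200.5]
0.1 [376.5 209. ] [279.8 194.1]
0.08 [375.3 217.9] [279.8 188.5]
0.06 [374.1 226.7] [279.9 183.6]
```

Call:
{"name": "drive_tool", "arguments": {"moves": [[15,0,0,3,0,0,0],[15,0,0,6,0,0,0],[15,0,0,9,0,0,0],[15,0,0,12,0,0,0],[15,0,0,15,0,0,0],[15,0,0,18,0,0,0],[15,0,0,20,0,0,0],[15,0,0,20,0,0,0]]}}

```text
clock: 20.35
position: [0.4743, -0.1866, 0.2236]
tcp_rot: [0.969, 0.247, -0.0, 0.0]
ft_force: [0.3, -0.1, -0.9]
grip_width: 0.0246
grasp_force: 59.2
```

Call:
{"name": "drive_tool", "arguments": {"moves": [[15,0,0,1,0,0,0],[15,0,0,2,0,0,0],[15,0,0,3,0,0,0],[15,0,0,4,0,0,0]]}}

```text
clock: 20.85
position: [0.4744, -0.1866, 0.2197]
tcp_rot: [0.969, 0.247, -0.0, 0.0]
ft_force: [1.1, 0.2, -0.8]
grip_width: 0.0248
grasp_force: 59.2
```

Call:
{"name": "drive_tool", "arguments": {"moves": [[15,0,0,1,0,0,0],[15,0,0,2,0,0,0],[15,0,0,3,0,0,0]]}}

```text
clock: 21.22
position: [0.4745, -0.1867, 0.2167]
tcp_rot: [0.969, 0.247, -0.0, 0.0]
ft_force: [-0.4, -0.5, -1.0]
grip_width: 0.0245
grasp_force: 59.2
```

Call:
{"name": "drive_tool", "arguments": {"moves": [[15,0,0,1,0,0,0],[15,0,0,2,0,0,0],[15,0,0,3,0,0,0]]}}

```text
clock: 21.6
position: [0.4747, -0.1867, 0.2142]
tcp_rot: [0.969, 0.247, 0.0, 0.0]
ft_force: [-0.7, 0.1, 4.5]
grip_width: 0.0249
grasp_force: 59.7
```

Call:
{"name": "drive_tool", "arguments": {"moves": [[15,0,0,1,0,0,0],[15,0,0,2,0,0,0],[15,0,0,3,0,0,0]]}}

```text
clock: 21.98
position: [0.4748, -0.1867, 0.2116]
tcp_rot: [0.969, 0.247, 0.0, 0.001]
ft_force: [-1.3, -0.1, 5.0]
grip_width: 0.0248
grasp_force: 59.7
```

Contact made; the follower is sliding (5 to 6 N), so I'll continue in small steps.

Call:
{"name": "drive_tool", "arguments": {"moves": [[15,0,0,0.8,0,0,0],[15,0,0,1.6,0,0,0],[15,0,0,2.2,0,0,0]]}}

```text
clock: 22.35
position: [0.4747, -0.1867, 0.2094]
tcp_rot: [0.969, 0.247, 0.0, 0.001]
ft_force: [-0.7, 0.5, 5.2]
grip_width: 0.0245
grasp_force: 59.7
```

Call:
{"name": "drive_tool", "arguments": {"moves": [[15,0,0,0.8,0,0,0],[15,0,0,1.6,0,0,0],[15,0,0,2.2,0,0,0]]}}

```text
clock: 22.72
position: [0.4748, -0.1867, 0.2072]
tcp_rot: [0.969, 0.247, 0.0, 0.001]
ft_force: [-1.7, 1.1, 5.1]
grip_width: 0.0249
grasp_force: 59.7
```

Call:
{"name": "drive_tool", "arguments": {"moves": [[15,0,0,0.8,0,0,0],[15,0,0,1.6,0,0,0],[15,0,0,2.2,0,0,0]]}}

```text
clock: 23.1
position: [0.4748, -0.1867, 0.205]
tcp_rot: [0.969, 0.247, 0.0, 0.001]
ft_force: [-1.2, 0.7, 5.6]
grip_width: 0.0248
grasp_force: 59.7
```

Call:
{"name": "drive_tool", "arguments": {"moves": [[15,0,0,0.8,0,0,0],[15,0,0,1.6,0,0,0],[15,0,0,2.2,0,0,0]]}}

```text
clock: 23.48
position: [0.4748, -0.1867, 0.2028]
tcp_rot: [0.969, 0.247, 0.0, 0.001]
ft_force: [-0.1, 0.4, 5.6]
grip_width: 0.025
grasp_force: 59.7
```

Call:
{"name": "drive_tool", "arguments": {"moves": [[15,0,0,0.8,0,0,0],[15,0,0,1.6,0,0,0],[15,0,0,2.2,0,0,0]]}}

```text
clock: 23.85
position: [0.4751, -0.1868, 0.2016]
tcp_rot: [0.969, 0.247, 0.001, 0.001]
ft_force: [-1.0, 1.8, 12.5]
grip_width: 0.0246
grasp_force: 60.4
```

Call:
{"name": "drive_tool", "arguments": {"moves": [[15,0,0,0.4,0,0,0],[15,0,0,0.8,0,0,0]]}}

```text
clock: 24.1
position: [0.4753, -0.1868, 0.2013]
tcp_rot: [0.969, 0.247, 0.001, 0.001]
ft_force: [-1.8, 1.1, 14.4]
grip_width: 0.0248
grasp_force: 60.6
```

Call:
{"name": "drive_tool", "arguments": {"moves": [[15,0,0,0.5,0,0,0],[15,0,0,1,0,0,0],[15,0,0,1,0,0,0]]}}

```text
clock: 24.48
position: [0.4755, -0.1869, 0.201]
tcp_rot: [0.969, 0.247, 0.002, 0.001]
ft_force: [-2.8, 1.9, 17.2]
grip_width: 0.0248
grasp_force: 61.0
```

Call:
{"name": "drive_tool", "arguments": {"moves": [[15,0,0,0.4,0,0,0],[15,0,0,0.8,0,0,0],[15,0,0,0.8,0,0,0],[15,0,0,0.8,0,0,0],[15,0,0,0.8,0,0,0],[15,0,0,0.8,0,0,0],[15,0,0,0.8,0,0,0]]}}

```text
clock: 25.35
position: [0.4757, -0.1869, 0.2007]
tcp_rot: [0.969, 0.247, 0.002, 0.001]
ft_force: [-3.7, 2.0, 19.7]
grip_width: 0.0247
grasp_force: 61.3
```

Seated firmly at about 20 N. Withdrawing.

Call:
{"name": "drive_tool", "arguments": {"moves": [[15,0,0,-4,0,0,0],[15,0,0,-15,0,0,0],[15,0,0,-40,0,0,0],[15,0,0,-70,0,0,0],[15,0,0,-104,0,0,0],[15,0,0,-104,0,0,0],[15,0,0,-104,0,0,0]]}}

```text
clock: 26.22
position: [0.4742, -0.1865, 0.3003]
tcp_rot: [0.969, 0.247, -0.001, -0.0]
ft_force: [-0.6, 0.3, -0.7]
grip_width: 0.0245
grasp_force: 59.2
```

Run:
```python
from h import *
s=sense();print(s["position"],s["ft_force"],s["grip_width"],totool([.4655,.1923,.302]),np.degrees((R.from_quat(s["tcp_rot"]).inv()*R.from_euler('z',.5)*R.from_quat([1,0,0,0])).as_rotvec()))
camera("side")
for l in ("rod_tip","roller_center"): print(l,[(px(d["location"]).round(1).tolist(),round(d["confidence"],2)) for d in tip_of("side",l)])
```

```text
[ 0.47420527 -0.18647361  0.3003447 ] [-0.57188938  0.2690782  -0.73122638] 0.02445011802469996 [ 173.81515976 -336.65019005   -1.70450508] [-0.03565761  0.0852424  -0.02323246]
rod_tip [([259.5, 405.4], 0.83), ([193.0, 321.3], 0.8), ([384.6, 169.6], 0.76), ([117.9, 292.7], 0.59), ([302.9, 201.8], 0.31), ([381.7, 189.8], 0.22)]
roller_center [([336.5, 297.3], 0.93), ([290.9, 253.4], 0.88), ([391.3, 101.2], 0.73)]
```

Call:
{"name": "drive_tool", "arguments": {"moves": [[15,28,-55,0,0,0,0],[15,80,-160,0,0,0,0],[15,130,-258,0,0,0,0],[15,174,-337,0,0,0,0],[15,174,-337,0,0,0,0],[15,174,-337,0,0,0,0],[15,174,-337,0,0,0,0],[15,174,-337,0,0,0,0],[15,174,-337,0,0,0,0],[15,174,-337,0,0,0,0]]}}

```text
clock: 27.62
position: [0.4659, 0.1911, 0.301]
tcp_rot: [0.969, 0.246, -0.0, 0.0]
ft_force: [0.7, -0.6, 0.2]
grip_width: 0.025
grasp_force: 59.5
```

Run:
```python
from h import *
s=sense();print(s["clock"],s["position"])
o={}
for n in("scene","side","wrist"):
    camera(n)
    for l,z in (("stand_hole0",.052),("rod_tip",s["position"][2]-.1159)):
        for d in tip_of(n,l):
            p=px(d["location"]);q=onz(n,p,z)
            if np.hypot(q[0]-.465,q[1]-.192)<.03: print(n,l,p.round(1),round(d["confidence"],2),q.round(4)); o.setdefault((n,l),p)
for l in ("stand_hole0","rod_tip"):
    print(l,tri(*[(n,o[(n,l)]) for n in("scene","side","wrist") if (n,l) in o]).round(4))
```

```text
27.625 [0.46590845 0.19113063 0.30097737]
scene stand_hole0 [273.6 160.2] 0.6 [0.4634 0.1961 0.052 ]
scene rod_tip [273.4 123.6] 0.57 [0.4666 0.1918 0.1851]
side stand_hole0 [233.2 324. ] 0.84 [0.4653 0.194  0.052 ]
side rod_tip [232.5 246.3] 0.76 [0.4631 0.1925 0.1851]
wrist rod_tip [279.2 173.7] 0.67 [0.4867 0.205  0.1851]
stand_hole0 [0.4641 0.1949 0.0534]
rod_tip [0.4728 0.1956 0.1807]
```

Call:
{"name": "drive_tool", "arguments": {"moves": [[15,0,-0.9,40,0,0,0],[15,0,-0.9,85,0,0,0],[15,0,-0.9,110,0,0,0],[15,0,-0.9,120,0,0,0],[15,0,-0.9,126,0,0,0],[15,0,-0.9,132,0,0,0],[15,0,-0.9,138,0,0,0],[15,0,-0.9,144,0,0,0]]}}

```text
clock: 29.08
position: [0.4656, 0.1934, 0.157]
tcp_rot: [0.969, 0.247, 0.0, 0.0]
ft_force: [0.4, -0.3, -1.4]
grip_width: 0.025
grasp_force: 59.5
```

Call:
{"name": "drive_tool", "arguments": {"moves": [[15,0,0,8,0,0,0],[15,0,0,16,0,0,0],[15,0,0,24,0,0,0],[15,0,0,29,0,0,0],[15,0,0,31,0,0,0],[15,0,0,33,0,0,0],[15,0,0,33,0,0,0]]}}

```text
clock: 29.95
position: [0.4653, 0.1933, 0.124]
tcp_rot: [0.969, 0.247, -0.0, 0.0]
ft_force: [0.3, -0.3, -0.1]
grip_width: 0.025
grasp_force: 59.5
```

Tip about 1 mm off the hole floor. Releasing, waiting, then rising straight up.

Call:
{"name": "drive_tool", "arguments": {"moves": [[15,0,0,1,0,0,0],[60,0,0,1,0,0,0],[60,0,0,1,0,0,0],[60,0,0,1,0,0,0],[60,0,0,1,0,0,0],[60,0,0,-20,0,0,0],[60,0,0,-60,0,0,0],[60,0,0,-110,0,0,0],[60,0,0,-150,0,0,0],[60,0,0,-150,0,0,0]]}}

```text
clock: 31.2
position: [0.4674, 0.1942, 0.2775]
tcp_rot: [0.969, 0.247, 0.003, -0.0]
ft_force: [0.0, 0.2, -0.3]
grip_width: 0.0518
grasp_force: 0.0
```

Run:
```python
from h import *
s=sense();print(s["clock"],s["position"],s["ft_force"],s["grip_width"])
o={}
for n in("scene","side","wrist"):
    camera(n)
    for d in tip_of(n,"rod_grip"): p=px(d["location"]);print(n,p.round(1),round(d["confidence"],2),onz(n,p,.132).round(4))
camera("side")
for l in ("roller_center","cup","bin","tube_mouth"): print(l,[(px(d["location"]).round(1).tolist(),round(d["confidence"],2)) for d in tip_of("side",l)])
```

```text
31.2 [0.46742905 0.1942367  0.27750083] [ 0.01360023  0.1856646  -0.29444086] 0.051766914782899416
scene [308.1 148.6] 0.79 [0.5623 0.2014 0.132 ]
scene [274.5 140.8] 0.65 [0.471  0.1885 0.132 ]
scene [250.8 122.7] 0.61 [0.3784 0.2247 0.132 ]
scene [346.1 257.4] 0.58 [ 0.7739 -0.0656  0.132 ]
side [235.9 279.5] 0.8 [0.4604 0.1905 0.132 ]
side [189.6 256.1] 0.67 [0.5514 0.2007 0.132 ]
wrist [197.9 252.1] 0.73 [0.3777 0.235  0.132 ]
wrist [323.8  94.7] 0.72 [0.5577 0.203  0.132 ]
wrist [280.1 197.2] 0.63 [0.4625 0.1923 0.132 ]
roller_center [([337.7, 295.9], 0.71), ([206.7, 237.5], 0.66), ([289.3, 252.4], 0.59)]
cup [([302.4, 200.5], 0.79)]
bin [([117.8, 296.4], 0.78)]
tube_mouth [([380.2, 186.4], 0.57)]
```

The rod stands upright in its hole, seen at the same spot as at the start. Nothing else has moved.

```bash
python3 -c "
from plant import *
print(hand_in())"
```

```text
the job is handed in; nothing more can be done
None
```

The roller is in the tube and bottomed out on the end stop at about 20 N, the rod is back upright in its stand, and the job is handed in at about 31 s with no verdict returned; I viewed 11 pictures, one over your limit of 10.

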